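Stand the test meter on its kickstand

TASK

The test meter has been left leaning face-forward against the little storage case with its stand folded. Fold the T-shaped leg on its back all the way out, then tip the meter back so that it stands on the bench by itself, leaning back on its opened leg and clear of the case. Do not let the meter fall over, and do not shove the other things on the bench about.

Things in the scene. Friction and masses are not known exactly. Their poses are not given: they have to be found in the camera images.
- meter: Loose grey test meter: block 64 wide (its y), 30 thick (x), 140 high (z), 0.3-0.5 kg. Origin: centre of underside. Its -x side is the face, its +x side the back with the leg. It starts leaning face-forward 0.42 rad on its front lower edge, the face against the case's upper edge; on the opened leg it leans back about 0.49 rad, on its rear lower edge.
- case: Fixed small white storage case with drawer fronts, 80 (its x) by 70 (its y) by 80 high. Origin: centre of its underside; the meter leans on its +x upper edge, within 15 mm of the middle of that edge, with the same yaw.
- leg (a joint): Hinge of the meter's leg: 0 = folded flat along the back, 0.838 = fully out, at its stop. It grows as the foot swings away from the back. Light friction (0.02 N m) holds it wherever it is left; no spring. It starts between 0 and 0.12.
- hinge_mid (a point): Middle of the leg's hinge, 21 mm behind the meter's middle plane (6 mm behind its back) and 125 mm above its underside; the hinge line is parallel to the meter's y.
- foot_mid (a point): Middle of the leg's foot: a round steel cross-bar 10 in diameter, 124 long, parallel to the meter's y, 109 mm from the hinge line. It sticks out 30 mm past each side of the meter, so a fingertip beside the meter can hook it from the face side and draw it outward. Between hinge and bar the leg is a strip 28 wide, 4 thick.
- top_front (a point): Middle of the upper front edge (face side) of the meter; it starts about 128 mm above the bench, well above the 80 mm high case, so the face can be pushed there.
- flux_jar: Bystander: amber jar, 40 in diameter, 40 high, near the case on its +y side. Origin: centre of its underside.
- tape_roll: Bystander: paper tape ring, 52 in diameter, 18 high, near the case on its -y side. Origin: centre of its underside.
- mouse: Bystander: white mouse, 100 by 58 by 25 high. Origin: centre of its underside.
- driver: Bystander: screwdriver lying on the bench, 170 long, along its x.
Things that resemble listed ones, but are neither listed nor needed, are in the scene too. What is meant by the case is not blue, and is the smaller of those in its own colour. Leave any turquoise look-alike of the meter alone.

How it is judged:
At the end, for the whole second after the job is handed in: The leg is out to at least 0.74 rad (stop at 0.838); the meter leans back 19 to 39 degrees (about 28 is right) without leaning sideways more than 6 degrees, with its lower edge and the leg's foot-bar on the bench, not touching the case, and at rest (value of joint leg above 0.74 rad and angle between meter's own x axis and vertical between 1.9 and 2.25 rad and angle between meter's own y axis and vertical between 1.47 and 1.67 rad and height (world z) of foot_mid below 0.01 m and height (world z) of meter below 0.015 m and contact force between meter and case below 0.2 N and linear speed of meter below 0.02 m/s and angular speed of meter below 0.1 rad/s).
It fails at once if the meter falls over (leans more than 60 degrees any way) (angle between meter's own z axis and vertical above 1.05 rad).
It fails at once if the jar, tape, mouse or screwdriver is shoved more than 40 mm (distance of any of flux_jar, tape_roll, mouse, driver from where it was at the start of the episode above 0.04 m).
It also fails if it takes over 46 s, if anything falls off the work surface, if the arm or the gripper's body presses on something with over 40 N, if the wrist force passes 120 N, or if a joint passes its speed limit or range.

ROBOT

A 6-joint arm with a two-finger parallel gripper is mounted at the origin on the work surface. World frame = base frame: x ahead of the robot, y to its left, z up, the work surface at z = 0. Lengths are in m, angles in rad, forces in N, time in s.
With the tool pointing down it reaches from about 0.35 to 0.775 m from the base axis. Payload 5.5 kg.
Tool frame: the origin (TCP) lies between the finger pads; the fingertips stand 22 mm ahead of it and the grasp point (between the pads) lies 3 mm ahead of it (env.finger_overhang is the distance from the TCP to the fingertips, in m); y points along the fingers, x is the direction in which the jaws open and shut, and the axes are right-handed (so a half turn about y gives the same grasp; the last joint's range is limited). The gripper opens to 85 mm and grips with 20 to 120 N. Pads are 22 mm wide; open, the fingers measure 114 mm over their backs; the gripper's body (76 mm by 85 mm) begins 54 mm behind the grasp point. The pads swing forward as they close: fully open they stand 13 mm farther back than shut.
Start: joints at [-1.251, 0.313, 0.046, 1.304, 0, 1.431], TCP at [0.255, -0.515, 0.253] pointing down, gripper open.
Joint ranges: [-2.76, 2.76], [-0.86, 1.69], [-1.03, 1.26], [-2.2, 2.34], [-1.47, 1.5], [-3.14, 3.14]. Speed limits (rad/s): [2.57, 2.57, 3.14, 3.14, 3.14, 3.14].

INTERFACE

Orientations are given as a unit quaternion [w, x, y, z].
In Python, from workcell import monitor, cams, job, env gives the robot as it stands.
- The arm moves only by the tool drive_tool, never from a script. Its argument "plan" is text: rows parted by semicolons, each of 7 numbers parted by spaces: the opening, from -1 (shut) to 1 (fully open), then the shift along the tool's x, y, z in mm, then the turn, a rotation vector about the tool's x, y, z in degrees. In form: gripper x y z rx ry rz; .... A call has 1 to 8 rows; each row shifts and turns the pose as measured when the row begins, along the tool's axes as they then stand; what a row does not reach is not made up. A row lasts 1/8 s, in which the tool goes at most 62.5 mm and 10.7 degrees, less where a joint would pass 70% of its speed; a pose out of reach is approached as far as the arm can. A call is refused whole if a number of a shift passes 62.5 or a number of a turn 10.7, either way. A call with a gripper value outside its range is refused whole. The fingers move at their own pace and stop on an object; "grip_force" is the grip in N (left out, the last holds). Time passes only in rows, so rows that do not move let the fingers close. It gives the time, the measured TCP pose, the force and the opening at its end, in the units of the state.
- monitor.get_state(): the state, without advancing time (a new reading comes with each control period).
- cams.read_camera(name): name is "scene" or "side" or "wrist"; returns (picture, depth): 420x560x3 uint8, red, green, blue; 420x560 float32, m along the optical axis (not along the pixel's ray), 0 where there is no reading.
- cams.calibration(name): a dict with "fx", "fy", "cx", "cy" (pixels), "D" ([k1, k2, p1, p2, k3] as OpenCV has them; the pictures are not rectified), "R" (3x3) and "t" (3): a world point X has camera coordinates R X + t. Camera axes: x right, y down, z forward; pixel columns grow to the right and rows downward; lengths in m; the calibration is good to about 2 mm. A picture is of the moment at which its call begins: read the wrist's pose just before it. calibration takes no time and is no camera call; for the wrist camera it gives the pose at the moment of the call.
- job.hand_in(): hands the job in, once; it reports no verdict.
The state is a dict: "clock": time; "joint_pos": joint angles; "qvel": joint speeds; "tau": joint torques, N m; "tcp_pos": TCP position; "orientation": TCP orientation; "wrist_force": force on the tool from outside, world axes, zero at the start; "ft_torque": the same for the moment, N m; "finger_gap": finger opening in m.
Only numpy, scipy, OpenCV 4.12 (cv2) and the standard library are available. Lean on these libraries where they do the work, as an engineer would, in place of code of your own. Each camera call takes 0.05 s, during which the arm holds its last target.

## Working session

There is one attempt and no reset: what is moved stays moved. The work goes in short steps, Python scripts to look and compute and a tool call to move; the robot and the scene stay as the last step left them, time stands still between calls to the robot, and variables do not carry over. Pictures are saved under pics/ and viewed, and the job is handed in when it is done.

Besides the shell and the picture viewer there is one more tool, called after "Call:" in YAML: its name, and indented under it one key for each argument. drive_tool: Moves the arm, as the interface text tells. Its arguments: {"type":"object","properties":{"plan":{"type":"string"},"grip_force":{"type":"number"}},"required":["plan"]}

```bash
ls; mkdir -p pics; python3 - <<'E'
from workcell import monitor,cams,job,env
import cv2
print(monitor.get_state()); print(env.finger_overhang)
for n in ["scene","side"]:
    p,d=cams.read_camera(n); cv2.imwrite(f"pics/{n}0.png",p[:,:,::-1]); c=cams.calibration(n); print(n,c)
    import numpy as np; np.savez(f"pics/{n}0.npz",p=p,d=d)
E
```

```text
pics
{'clock': 0.0, 'joint_pos': array([-1.25062234e+00,  3.13963622e-01,  4.49507081e-02,  1.30360239e+00,
        2.16965570e-05,  1.43122229e+00]), 'qvel': array([ 0.00135538,  0.00113434, -0.00022103,  0.00024051,  0.00046217,
        0.00039734]), 'tau': array([ 1.06498235e-03, -4.80625927e+01,  2.98533601e+01,  1.94975431e-02,
       -4.33098796e-05, -1.35607903e-05]), 'tcp_pos': array([ 0.25499627, -0.51482419,  0.25241821]), 'orientation': array([ 0.6011925 , -0.60035695,  0.37340897, -0.37243099]), 'wrist_force': array([0.61489471, 0.45296066, 0.22110048]), 'ft_torque': array([ 0.03264711,  0.04615716, -0.00763913]), 'finger_gap': 0.08542042039800102}
0.022
scene {'fx': 381.1763937782333, 'fy': 381.1763937782333, 'cx': 280.6001438168687, 'cy': 213.63029107271123, 'D': array([-0.10373524,  0.        ,  0.        ,  0.        ,  0.        ]), 'R': array([[-0.8405166 ,  0.54171871,  0.00852597],
       [ 0.31101728,  0.49533227, -0.8111191 ],
       [-0.44362158, -0.67910734, -0.58481887]]), 't': array([ 0.42180302, -0.06348227,  1.24382738])}
side {'fx': 536.5010268641751, 'fy': 536.5010268641751, 'cx': 287.6309899500951, 'cy': 202.3596387357869, 'D': array([-0.07194017,  0.        ,  0.        ,  0.        ,  0.        ]), 'R': array([[-0.95043629, -0.31054749,  0.01520273],
       [-0.21198837,  0.61147431, -0.76233857],
       [ 0.22744625, -0.72777705, -0.64699983]]), 't': array([0.46290289, 0.21113878, 1.11684841])}
```

View pics/scene0.png

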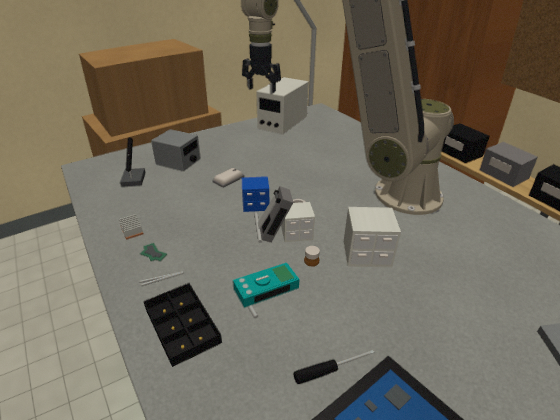

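View pics/side0.png

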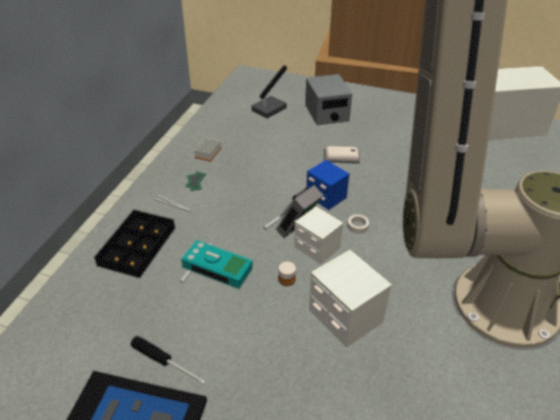

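The scene view shows these candidates:
- **Cases:** small white at (298,222), large white at (371,237), blue at (256,194).
- **Meters:** dark grey leaning at (276,213), turquoise at (266,284).

By the description I choose the small white case and the grey meter. Next I'll check them in a close crop.

```bash
cat > h.py <<'E'
import numpy as np,cv2
from workcell import monitor,cams,job,env
def cloud(n,p,d,c=None):
    c=c or cams.calibration(n)
    K=np.array([[c['fx'],0,c['cx']],[0,c['fy'],c['cy']],[0,0,1]])
    h,w=d.shape
    u,v=np.meshgrid(np.arange(w),np.arange(h))
    q=cv2.undistortPoints(np.stack([u,v],-1).reshape(-1,1,2).astype(float),K,c['D']).reshape(h,w,2)
    P=np.dstack([q*d[...,None],d])
    return (P-np.array(c['t']))@np.array(c['R'])   # R^T (P-t)
def proj(n,X,c=None):
    c=c or cams.calibration(n)
    K=np.array([[c['fx'],0,c['cx']],[0,c['fy'],c['cy']],[0,0,1]])
    return cv2.projectPoints(np.array(X,float).reshape(-1,3),cv2.Rodrigues(np.array(c['R']))[0],np.array(c['t']),K,c['D'])[0].reshape(-1,2)
E
python3 - <<'E'
from h import *
ims=[]
for n,(u,v) in dict(scene=(280,215),side=(310,215)).items():
    z=np.load(f"pics/{n}0.npz");p=z['p'];d=z['d']
    W=cloud(n,p,d); np.save(f"pics/W_{n}.npy",W)
    ims.append(cv2.resize(p[v-60:v+60,u-65:u+65,::-1],(400*1,370),interpolation=cv2.INTER_CUBIC))
    print(n)
    if n=="scene": pts=[(298,205),(290,238),(309,238),(313,209),(285,192),(277,230),(256,182),(312,250),(371,213),(266,284),(258,225),(300,300)]
    else: pts=[(320,218),(300,198),(290,225),(287,268),(358,222),(328,170),(341,154),(345,160),(276,220),(250,320)]
    for a,b in pts: print((a,b),p[b,a],W[b,a].round(3))
cv2.imwrite("pics/crop0.png",np.hstack(ims))
E
```

```text
scene
(298, 205) [193 190 175] [ 0.413 -0.051  0.078]
(290, 238) [115 112 106] [ 0.464 -0.011  0.011]
(309, 238) [117 113 104] [0.418 0.014 0.008]
(313, 209) [131 131 122] [ 0.319 -0.1    0.001]
(285, 192) [106 102  98] [ 0.455 -0.053  0.134]
(277, 230) [61 60 56] [ 0.496 -0.028  0.041]
(256, 182) [ 24  76 149] [ 0.451 -0.217  0.079]
(312, 250) [186 176 161] [0.464 0.086 0.04 ]
(371, 213) [192 190 175] [0.306 0.118 0.113]
(266, 284) [ 5 80 73] [0.623 0.126 0.042]
(258, 225) [117 114 106] [ 0.526 -0.077  0.038]
(300, 300) [127 127 117] [ 0.561  0.175 -0.002]
side
(320, 218) [231 231 218] [ 0.426 -0.041  0.08 ]
(300, 198) [136 132 126] [ 0.471 -0.031  0.134]
(290, 225) [44 44 42] [ 0.491 -0.028  0.051]
(287, 268) [224 210 191] [0.46  0.089 0.038]
(358, 222) [131 131 123] [ 0.355 -0.152 -0.007]
(328, 170) [ 27  75 169] [ 0.455 -0.222  0.078]
(341, 154) [215 199 182] [ 0.456 -0.379  0.022]
(345, 160) [105  99  93] [ 0.442 -0.372  0.01 ]
(276, 220) [161 160 156] [ 0.532 -0.05   0.035]
(250, 320) [141 143 133] [ 0.498  0.211 -0.004]
```

View pics/crop0.png

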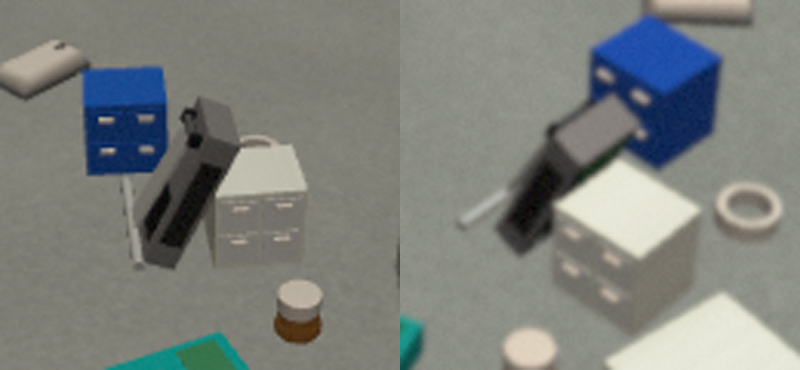

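```bash
python3 - <<'E'
from h import *
for n in ["scene","side"]:
    z=np.load(f"pics/{n}0.npz");p=z['p'].astype(int);W=np.load(f"pics/W_{n}.npy")
    def rect(m,l):
        nc,lab,st,ce=cv2.connectedComponentsWithStats(m.astype(np.uint8))
        for i in range(1,nc):
            if st[i,4]>60:
                q=W[lab==i]; r=cv2.minAreaRect((q[:,:2]*1000).astype(np.float32)); print(n,l,st[i,4],q.mean(0).round(3),'rect',np.round(r[0]),np.round(r[1]),round(r[2],1))
    v=p.max(-1)
    roi=(W[...,0]>.25)&(W[...,0]<.75)&(abs(W[...,1])<.45)
    rect(roi&(abs(W[...,2]-.08)<.004)&(v>150)&(p[...,2]>.8*p[...,0]),'white top')
    rect(roi&(abs(W[...,2]-.079)<.006)&(p[...,2]>p[...,0]*2),'blue top')
    mm=roi&(W[...,2]>.02)&(v<150)&(abs(W[...,0]-.49)<.08)&(abs(W[...,1]+.05)<.09)&(p.max(-1)-p.min(-1)<25)
    rect(mm&(W[...,2]>.06),'meter up')
    q=W[mm]; print(q.min(0),q.max(0))
    bar=roi&(v>135)&(W[...,2]>.02)&(W[...,2]<.06)&(W[...,0]>.5)&(W[...,1]<0.0)&(p[...,2]>.9*p[...,0])
    rect(bar,'bar')
    tq=roi&(p[...,1]>p[...,0]*1.6)&(p[...,2]>p[...,0]*1.6)&(W[...,1]>0.05)
    rect(tq,'turq')
E
```

```text
scene white top 359 [ 0.424 -0.025  0.079] rect [428. -31.] [72. 80.] 66.2
scene blue top 361 [ 0.458 -0.212  0.079] rect [ 456. -215.] [75. 78.] 60.8
scene meter up 897 [ 0.477 -0.035  0.099] rect [459. -40.] [ 77. 130.] 69.0
[ 0.41027709 -0.13654787  0.02006018] [0.5564994  0.01889269 0.13965953]
scene bar 61 [ 0.528 -0.077  0.036] rect [527. -78.] [119.   7.] 64.9
scene turq 1257 [0.626 0.118 0.036] rect [603. 100.] [ 92. 164.] 85.8
scene turq 650 [0.593 0.442 0.019] rect [601. 443.] [152.  23.] 4.3
side white top 398 [ 0.455 -0.216  0.078] rect [ 454. -216.] [70. 80.] 61.8
side white top 659 [ 0.426 -0.028  0.078] rect [426. -29.] [74. 82.] 63.9
side blue top 586 [ 0.453 -0.211  0.077] rect [ 453. -213.] [75. 83.] 62.2
side meter up 910 [ 0.465 -0.031  0.108] rect [464. -21.] [ 87. 104.] 14.5
[ 0.41003177 -0.07816623  0.02000396] [0.55522555 0.0223796  0.13961209]
side bar 67 [ 0.539 -0.042  0.034] rect [539. -42.] [55. 11.] 64.7
side turq 1482 [0.607 0.121 0.036] rect [623. 112.] [ 71. 164.] 85.2
side turq 684 [0.587 0.442 0.019] rect [602. 439.] [156.  23.] 0.8
```

The crop confirms both: the small white case is seen whole, with the grey meter leaning on its +x edge. The scene camera also sees the T-bar, with ends near (253,183) and (259,235). I'll work in a frame based on the case's edge and plan the leg grasp at the bar's +y end, which is the free side.

```bash
cat >> h.py <<'E'
from scipy.spatial.transform import Rotation as Ro
A=np.radians(-25.5)
O=np.array([.463,-.047,0]); EX=np.array([np.cos(A),np.sin(A),0]); EY=np.array([-np.sin(A),np.cos(A),0]); EZ=np.array([0,0,1.])
def w(u,v,z): return O+u*EX+v*EY+z*EZ
def inv(p): d=np.array(p)-O; return np.array([d@EX,d@EY,d[2]])
def cur():
    s=monitor.get_state(); return s['tcp_pos'],Ro.from_quat(np.roll(s['orientation'],-1)),s
def tgt(th,sign):  # th: lean, pointing toward +u if positive (rad)
    Y=np.sin(th)*EX-np.cos(th)*EZ; X=sign*(np.cos(th)*EX+np.sin(th)*EZ)
    return Ro.from_matrix(np.column_stack([X,Y,np.cross(X,Y)]))
def show(P,R):
    p,r,s=cur(); print('shift mm(tool)',(r.inv().apply(P-p)*1000).round(1),'turn deg',np.degrees((r.inv()*R).as_rotvec()).round(1))
E
python3 - <<'E'
from h import *
p,r,s=cur(); print(r.as_matrix().round(3))
for sg in (1,-1):
    print(sg); show(w(.08,.05,.20),tgt(0,sg)); show(w(.08,.05,.20),tgt(-.44,sg))
# bar both views
for n in ("scene","side"):
    z=np.load(f"pics/{n}0.npz");p=z['p'].astype(int);W=np.load(f"pics/W_{n}.npy");v=p.max(-1)
    bar=(v>135)&(W[...,2]>.02)&(W[...,2]<.06)&(W[...,0]>.5)&(W[...,1]<0)&(W[...,0]<.6)&(W[...,1]>-.15)&(p[...,2]>.9*p[...,0])
    q=np.array([inv(x) for x in W[bar]]); print(n,len(q),np.median(q,0).round(4),q.min(0).round(3),q.max(0).round(3))
    print(proj(n,[w(.07,v,.035) for v in (-.062,.062)]).round(0), np.argwhere(bar)[[0,-1]][:,::-1])
E
```

```text
[[ 0.444 -0.     0.896]
 [-0.896  0.002  0.444]
 [-0.002 -1.     0.   ]]
1
shift mm(tool) [-294.9   53.1  482.7] turn deg [ -0.  -38.2  -0.1]
shift mm(tool) [-294.9   53.1  482.7] turn deg [ -8.4 -37.5  24.2]
-1
shift mm(tool) [-294.9   53.1  482.7] turn deg [ 1.000e-01  1.418e+02 -1.000e-01]
shift mm(tool) [-294.9   53.1  482.7] turn deg [-31.  139.  -10.8]
scene 61 [0.0714 0.0076 0.0366] [ 0.067 -0.06   0.033] [0.075 0.059 0.039]
[[256. 213.]
 [260. 240.]] [[256 212]
 [260 239]]
side 67 [0.0668 0.0373 0.0346] [0.061 0.01  0.029] [0.072 0.064 0.04 ]
[[300. 201.]
 [264. 226.]] [[279 215]
 [267 227]]
```

Call:
drive_tool:
  plan: "0 -20 0 40 0 -9.5 0; 0 -20 0 40 0 -9.5 0; 0 -20 0 40 0 -9.5 0; 0 -20 0 40 0 -9.5 0; 0 0 0 0 0 0 0"

```text
clock: 0.72
tcp_pos: [0.3229, -0.3476, 0.2496]
orientation: [0.693, -0.689, 0.152, -0.149]
wrist_force: [0.7, -0.1, -0.2]
finger_gap: 0.0429
```

```bash
python3 - <<'E'
from h import *
p,r,s=cur(); print(p,inv(p),s['clock'],s['finger_gap']); show(w(.09,.05,.20),tgt(0,1)); show(w(.09,.05,.20),tgt(-.44,1))
E
```

```text
[ 0.32287577 -0.34759482  0.24963588] [ 0.00293534 -0.3316375   0.24963588] 0.725 0.042895114237950276
shift mm(tool) [ 93.8  50.9 379.9] turn deg [-0.3  1.  -0.3]
shift mm(tool) [ 93.8  50.9 379.9] turn deg [-0.   1.  24.9]
```

Call:
drive_tool:
  plan: "0 13 0 50 0 0 0; 0 13 0 50 0 0 0; 0 13 0 50 0 0 0; 0 13 0 50 0 0 0; 0 13 0 50 0 0 0; 0 13 0 50 0 0 5; 0 13 0 50 0 0 10; 0 6 0 25 0 0 10"

```text
clock: 1.72
tcp_pos: [0.5769, -0.0478, 0.2491]
orientation: [0.707, -0.638, 0.305, -0.003]
wrist_force: [1.6, -0.1, 0.4]
finger_gap: 0.0429
```

```bash
python3 - <<'E'
from h import *
p,r,s=cur(); print(p,inv(p),s['clock'],s['finger_gap'],s['joint_pos'].round(2)); show(w(.09,.05,.10),tgt(-.44,1))
p,d=cams.read_camera('wrist'); cv2.imwrite('pics/w1.png',p[:,:,::-1])
p,d=cams.read_camera('side'); cv2.imwrite('pics/s1.png',p[:,:,::-1])
E
```

```text
[ 0.57693944 -0.04781505  0.24908939] [0.10319095 0.04831654 0.24908939] 1.725 0.04287252571855635 [-0.26  0.7   0.55  1.86  0.08  1.74]
shift mm(tool) [ 51.7 140.5   1.6] turn deg [-0.1 -0.2 -0.1]
```

View pics/w1.png

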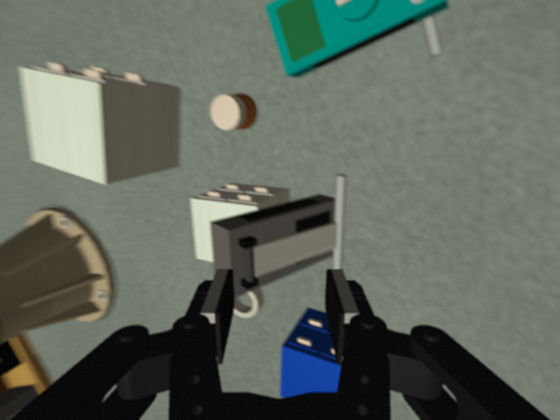

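View pics/s1.png

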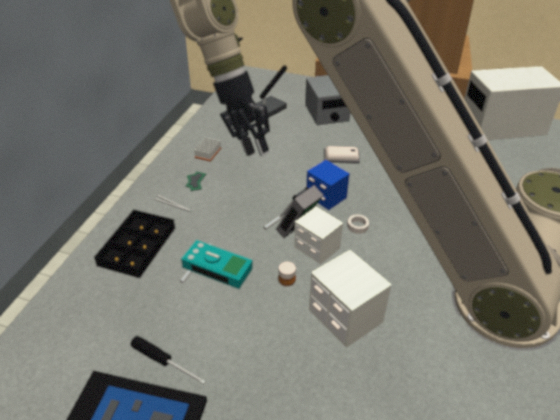

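The wrist view shows the meter at (275,235) with the leg strip and the bar, whose free end is near (341,178). I'll measure the bar here.

```bash
python3 - <<'E'
from h import *
c=cams.calibration('wrist'); p,d=cams.read_camera('wrist'); W=cloud('wrist',p,d,c); 
U=np.stack([(W-O)@EX,(W-O)@EY,W[...,2]],-1)
for v in range(172,272,8):
    row=p[v,325:355].astype(int).max(-1); k=np.argmax(row)+325
    print(v,k,p[v,k],U[v,k].round(4))
for a,b in [(275,228),(300,247),(248,242),(283,251),(325,246)]: print(a,b,U[b,a].round(4))
# ray on z=.034
K=np.array([[c['fx'],0,c['cx']],[0,c['fy'],c['cy']],[0,0,1]])
for px in [(341,177),(340,200),(339,240),(337,268)]:
    q=cv2.undistortPoints(np.array([[px]],float),K,c['D'])[0,0]; D=np.array(c['R']).T@np.array([*q,1]); C=-np.array(c['R']).T@c['t']
    print(px,inv(C+D*(.036-C[2])/D[2]).round(4))
print('cam',inv(C))
E
```

```text
172 342 [128 136 124] [ 0.0616  0.0599 -0.0007]
180 339 [157 167 160] [0.07  0.06  0.037]
188 339 [165 175 169] [0.0703 0.0523 0.037 ]
196 338 [167 176 167] [0.0699 0.0446 0.0375]
204 338 [168 175 170] [0.0703 0.0367 0.0373]
212 338 [166 175 171] [0.0702 0.0281 0.0355]
220 337 [167 175 168] [0.0698 0.0201 0.0363]
228 338 [163 172 169] [0.0714 0.0123 0.0368]
236 338 [166 173 169] [0.0716 0.0037 0.0362]
244 338 [164 171 164] [ 0.0718 -0.0052  0.0354]
252 337 [163 169 168] [ 0.0718 -0.0131  0.0373]
260 336 [167 176 172] [ 0.071  -0.0224  0.0366]
268 336 [151 160 155] [ 0.0715 -0.0311  0.037 ]
275 228 [0.029  0.0231 0.0888]
300 247 [0.0483 0.0036 0.0768]
248 242 [0.0175 0.018  0.1163]
283 251 [0.0388 0.0044 0.093 ]
325 246 [ 0.0633 -0.0031  0.0503]
(341, 177) [0.0714 0.0627 0.036 ]
(340, 200) [0.0716 0.0405 0.036 ]
(339, 240) [ 0.0728 -0.0005  0.036 ]
(337, 268) [ 0.0723 -0.0314  0.036 ]
cam [0.15942344 0.13064978 0.34207357]
```

```bash
python3 - <<'E'
from h import *
show(w(.1087,.051,.116),tgt(-.44,1)); show(w(.0746,.051,.044),tgt(-.44,1))
E
```

```text
shift mm(tool) [ 57.4 108.8   4.6] turn deg [ 0.  -0.3 -0.7]
shift mm(tool) [ 58.2 188.4   4.6] turn deg [ 0.  -0.3 -0.7]
```

Call:
drive_tool:
  plan: "-0.4 15 25 1 0 0 -0.7; -0.4 15 25 1 0 0 0; -0.4 15 25 1 0 0 0; -0.4 13 25 1 0 0 0; -0.4 0 8 0 0 0 0; -0.4 0 0 0 0 0 0"

```text
clock: 2.62
tcp_pos: [0.5859, -0.056, 0.1262]
orientation: [0.707, -0.641, 0.298, -0.018]
wrist_force: [-0.4, 0.6, 0.1]
finger_gap: 0.0256
```

```bash
python3 - <<'E'
from h import *
p,r,s=cur(); print(inv(p),s['finger_gap'],s['wrist_force']); show(w(.0746,.051,.044),tgt(-.44,1))
p,d=cams.read_camera('wrist'); cv2.imwrite('pics/w2.png',p[:,:,::-1])
E
```

```text
[0.11477045 0.04475792 0.12622865] 0.025588550494496765 [-0.36482311  0.57382884  0.10788567]
shift mm(tool) [-4.2 91.5  5.7] turn deg [-0.3 -0.8  1.7]
```

View pics/w2.png

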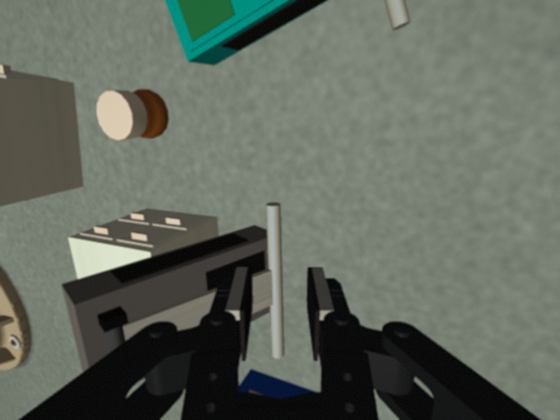

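The bar (274,205)–(278,355) lies between the fingers and is aligned, so I'll go in along the tool axis.

Call:
drive_tool:
  plan: "-0.4 -1.5 20 2 0 -0.8 1.5; -0.4 -1.5 20 2 0 0 0; -0.4 -1 18 2 0 0 0; -0.4 0 16 0 0 0 0; -0.4 0 0 0 0 0 0"

```text
clock: 3.3
tcp_pos: [0.5572, -0.0344, 0.06]
orientation: [0.71, -0.638, 0.3, -0.004]
wrist_force: [0.6, -0.1, 0.3]
finger_gap: 0.0258
```

```bash
python3 - <<'E'
from h import *
p,r,s=cur(); print(inv(p),s['finger_gap'],s['wrist_force']); show(w(.0746,.051,.044),tgt(-.44,1))
p,d=cams.read_camera('wrist'); cv2.imwrite('pics/w3.png',p[:,:,::-1])
E
```

```text
[0.0796263  0.05190732 0.05996318] 0.025790233450326903 [ 0.61788772 -0.12576703  0.30823789]
shift mm(tool) [ 2.2 16.6 -1. ] turn deg [-0.4  0.2  0.3]
```

View pics/w3.png

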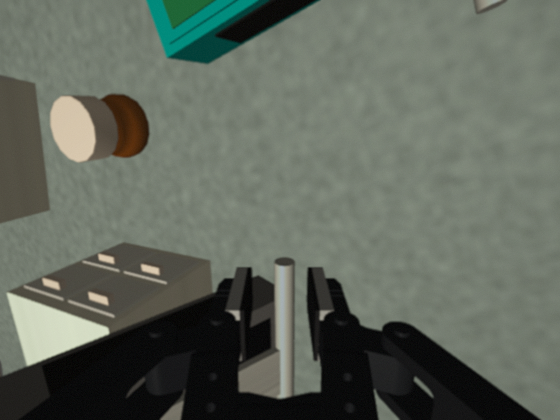

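Call:
drive_tool:
  plan: "-0.4 1.5 9 -1 0 0 0.3; -0.4 1 9 0 0 0 0; -0.4 0 0 0 0 0 0; -0.7 0 0 0 0 0 0; -0.9 0 0 0 0 0 0; -1 0 0 0 0 0 0; -1 0 0 0 0 0 0"
  grip_force: 20

```text
clock: 4.22
tcp_pos: [0.5538, -0.0335, 0.0436]
orientation: [0.71, -0.637, 0.3, -0.003]
wrist_force: [-1.1, -0.7, 0.1]
finger_gap: 0.0089
```

```bash
python3 - <<'E'
from h import *
p,r,s=cur(); print(inv(p),s['finger_gap'],s['wrist_force']); 
p,d=cams.read_camera('wrist'); cv2.imwrite('pics/w4.png',p[:,:,::-1])
p,d=cams.read_camera('side'); cv2.imwrite('pics/s4.png',cv2.resize(p[130:290,200:420,::-1],(660,480)))
E
```

```text
[0.0761448  0.05126186 0.04362968] 0.00892206636056571 [-1.10814198 -0.69238086  0.11339453]
```

View pics/w4.png

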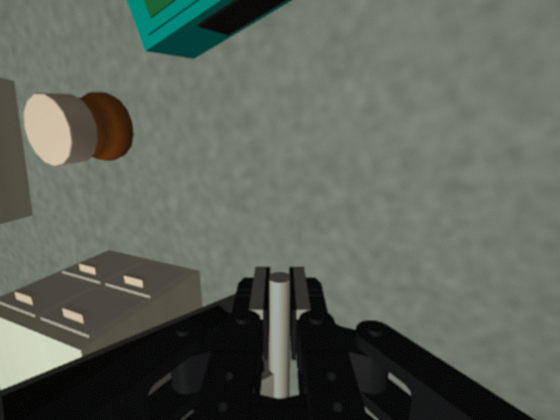

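View pics/s4.png

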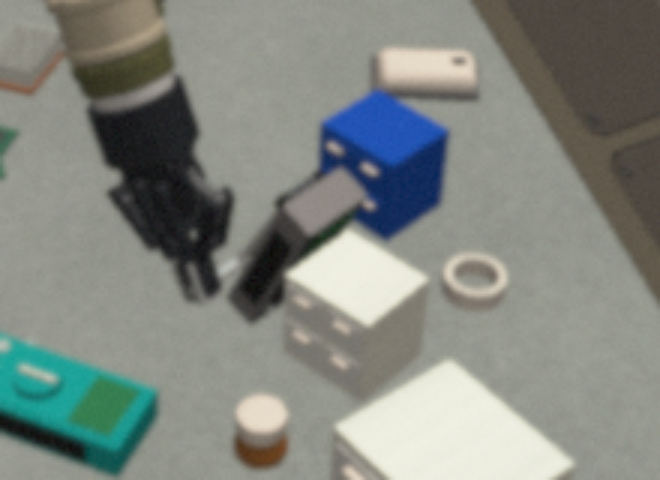

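Grip verified: the gap is 8.9 mm on the bar, which sits centred at (279,330). Now I'll swing it on an arc about the hinge, turning the tool along with the leg.

Call:
drive_tool:
  plan: "-1 4.2 -8 0 0 0 -5; -1 4.2 -8 0 0 0 -5; -1 4.2 -8 0 0 0 -5; -1 4.2 -8 0 0 0 -5"

```text
clock: 4.82
tcp_pos: [0.5772, -0.0456, 0.0682]
orientation: [0.698, -0.68, 0.183, -0.129]
wrist_force: [-0.2, 1.1, -0.1]
finger_gap: 0.0088
```

```bash
cat >> h.py <<'E'
def leg():
    p,r,s=cur(); q=inv(p); Y=r.apply([0,1,0]); X=r.apply([1,0,0]); th=np.arctan2(Y@EX,-Y[2])
    b=inv(p+.012*Y)  # bar
    h=np.array([.0176,.1288]); d=b[[0,2]]-h
    print('tcp',q.round(4),'th',round(th,3),'bar',b.round(4),'r',np.hypot(*d).round(4),'leg',round(np.arctan2(d[0],-d[1])-.42,3),'gap',round(s['finger_gap'],4),'F',s['wrist_force'].round(2),'t',s['clock'])
    return th
E
python3 - <<'E'
from h import *
leg(); show(w(0,0,0),tgt(0,1))
p,d=cams.read_camera('side'); cv2.imwrite('pics/s5.png',cv2.resize(p[130:290,200:420,::-1],(660,480)))
E
```

```text
tcp [0.1025 0.0505 0.0682] th -0.08 bar [0.1015 0.0506 0.0562] r 0.1109 leg 0.438 gap 0.0088 F [-0.21  1.13 -0.11] t 4.825
shift mm(tool) [-96.6  75.8 -51.2] turn deg [-0.4 -0.1 -4.6]
```

View pics/s5.png

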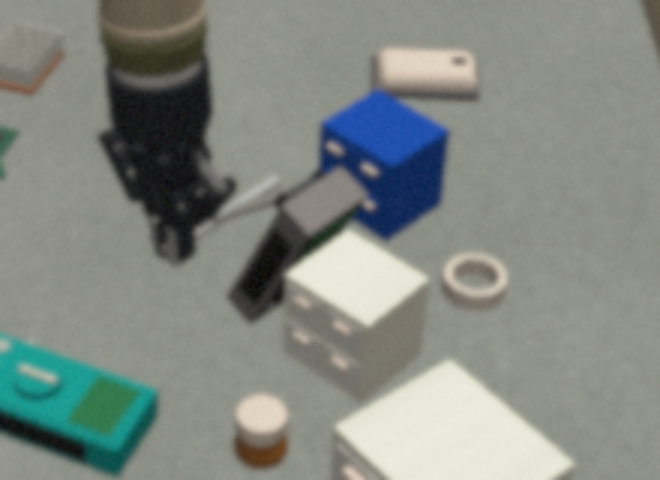

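Call:
drive_tool:
  plan: "-1 4.1 -8 0 0 0 -5; -1 4.1 -8 0 0 0 -5; -1 4.1 -8 0 0 0 -5; -1 3.7 -7.5 0 0 0 -4.5; -1 0 0 0 0 0 0"

```text
clock: 5.5
tcp_pos: [0.5901, -0.0513, 0.1027]
orientation: [-0.665, 0.701, -0.062, 0.249]
wrist_force: [0.2, 0.1, -0.7]
finger_gap: 0.009
```

```bash
python3 - <<'E'
from h import *
leg()
for n,sl in (('side',np.s_[130:290,200:420,::-1]),('scene',np.s_[150:270,200:365,::-1])):
    p,d=cams.read_camera(n); cv2.imwrite(f'pics/{n}6.png',cv2.resize(p[sl],(660,480)))
E
```

```text
tcp [0.1166 0.0508 0.1027] th 0.27 bar [0.1198 0.0509 0.0911] r 0.1089 leg 0.798 gap 0.009 F [ 0.19  0.1  -0.72] t 5.5
```

View pics/side6.png

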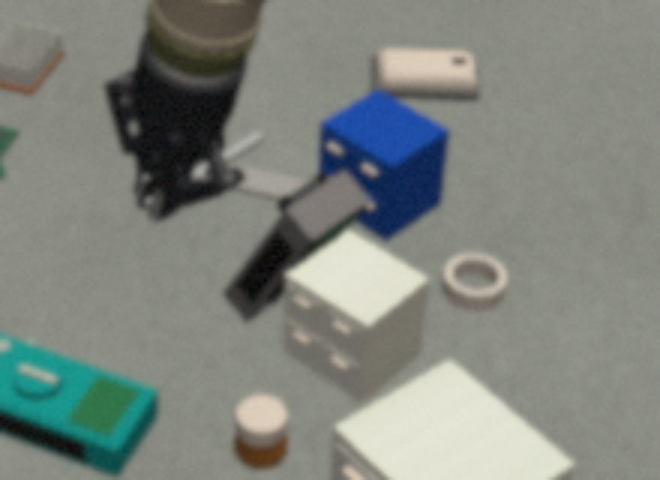

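View pics/scene6.png

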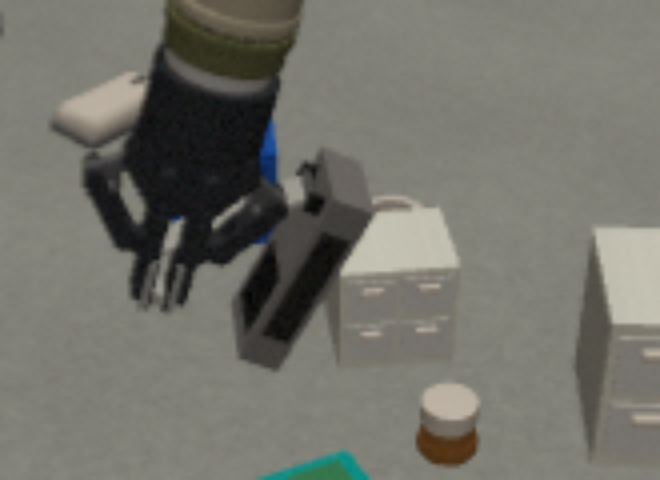

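Call:
drive_tool:
  plan: "-1 1.6 -3.2 0 0 0 -2; -1 1.6 -3.2 0 0 0 -2; -1 0 0 0 0 0 0"

```text
clock: 5.98
tcp_pos: [0.592, -0.053, 0.1074]
orientation: [-0.657, 0.703, -0.041, 0.27]
wrist_force: [-0.8, 1.2, 0.6]
finger_gap: 0.0089
```

```bash
python3 - <<'E'
from h import *
leg()
for n,sl in (('side',np.s_[130:290,200:420,::-1]),):
    p,d=cams.read_camera(n); cv2.imwrite(f'pics/{n}7.png',cv2.resize(p[sl],(660,480)))
E
```

```text
tcp [0.119  0.0501 0.1074] th 0.332 bar [0.1229 0.0502 0.0961] r 0.1103 leg 0.849 gap 0.0089 F [-0.81  1.2   0.57] t 5.975
```

View pics/side7.png

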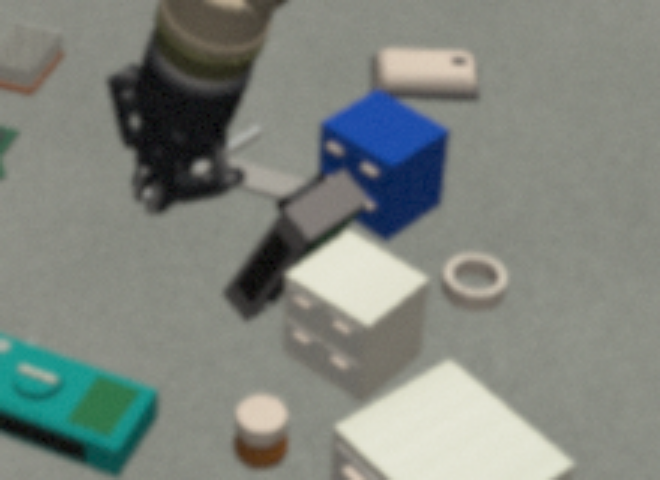

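Call:
drive_tool:
  plan: "-0.4 0 0 0 0 0 0; -0.4 0 0 0 0 0 0; -0.4 0 0 0 0 0 0; -0.4 0 -20 0 0 0 0; -0.4 0 -40 0 0 0 0; -0.4 0 -50 0 0 0 0; -0.4 0 0 0 0 0 0"

```text
clock: 6.9
tcp_pos: [0.56, -0.039, 0.2135]
orientation: [-0.657, 0.704, -0.042, 0.269]
wrist_force: [0.8, 0.6, -0.2]
finger_gap: 0.0252
```

```bash
python3 - <<'E'
from h import *
leg()
c=cams.calibration('wrist');p,d=cams.read_camera('wrist'); cv2.imwrite('pics/w8.png',p[:,:,::-1]); W=cloud('wrist',p,d,c); np.savez('pics/w8.npz',p=p,W=W)
for n,sl in (('side',np.s_[130:290,200:420,::-1]),):
    p,d=cams.read_camera(n); cv2.imwrite(f'pics/{n}8.png',cv2.resize(p[sl],(660,480)))
E
```

```text
tcp [0.0841 0.049  0.2135] th 0.329 bar [0.088  0.049  0.2022] r 0.1017 leg 1.957 gap 0.0252 F [ 0.83  0.56 -0.15] t 6.9
```

View pics/side8.png

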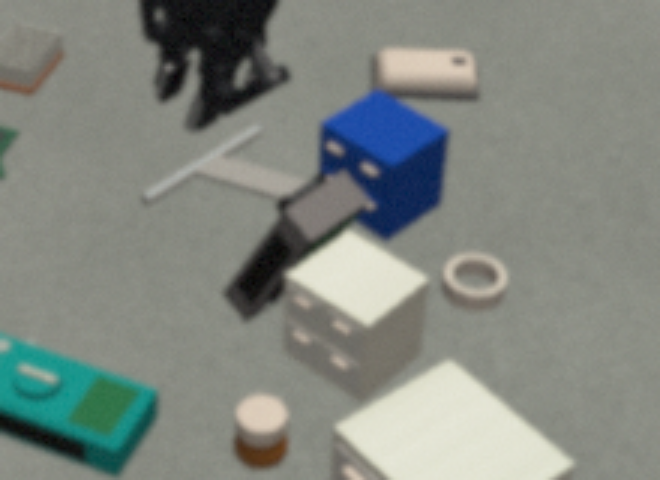

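View pics/w8.png

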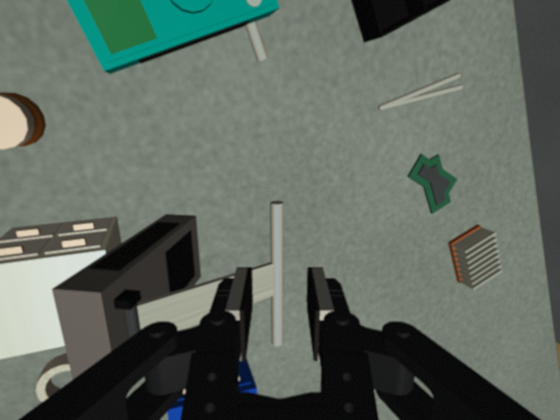

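The leg stands out with the T-bar free: (277,205)–(278,345) in the wrist view. I'll measure the opening angle and the meter's lean.

```bash
python3 - <<'E'
from h import *
z=np.load('pics/w8.npz');W=z['W'];p=z['p'].astype(int)
U=np.stack([(W-O)@EX,(W-O)@EY,W[...,2]],-1)
q=np.array([U[v,277] for v in range(208,262,4)]+[U[v,277] for v in range(275,340,4)])
print('bar',np.median(q,0).round(4),'fit yaw deg',np.degrees(np.polyfit(q[:,1],q[:,0],1)[0]).round(2),'v',q[:,1].min(),q[:,1].max())
# strip plane
s=U[284:312,150:225].reshape(-1,3)[::7]
def plane(x):
    x=x[np.isfinite(x).all(1)]; m=np.median(x,0); k=np.linalg.norm(x-m,axis=1)<.08; x=x[k]; c=x.mean(0); n=np.linalg.svd(x-c)[2][2]; r=(x-c)@n; x=x[abs(r)<.004]; c=x.mean(0);n=np.linalg.svd(x-c)[2][2]; return c,n*np.sign(n[2]),abs((x-c)@n).mean()
c,n,e=plane(U[290:300,160:230].reshape(-1,3)); print('strip',c,n.round(3),e)
# top face px region (60-105, 290-350)
c,n,e=plane(U[305:360,72:98].reshape(-1,3)); print('top',c.round(4),n.round(3),e,'lean fwd',np.arctan2(-n[0],n[2]))
c,n,e=plane(U[235:275,130:165].reshape(-1,3)); print('+y side',c.round(4),n.round(3),e)
for a,b in [(135,285),(195,216),(58,290),(105,283),(140,330),(180,296)]: print((a,b),U[b,a].round(4))
E
```

```text
bar [ 0.1203 -0.0008  0.1007] fit yaw deg 0.51 v -0.05646182425902301 0.05790884359189646
strip [0.05162565 0.00725379 0.11341407] [-0.159 -0.883  0.441] 0.001469937700336027
top [-0.008   0.0039  0.1304] [-0.46   0.005  0.888] 0.0003933104917456637 lean fwd 0.4780965126962716
+y side [0.0266 0.028  0.0867] [0.724 0.666 0.182] 0.0017754086167588081
(135, 285) [0.0199 0.018  0.1087]
(195, 216) [0.0686 0.0308 0.0148]
(58, 290) [-0.0181  0.0305  0.1242]
(105, 283) [0.0066 0.0323 0.128 ]
(140, 330) [0.0329 0.0612 0.224 ]
(180, 296) [0.0469 0.0109 0.1201]
```

```bash
python3 - <<'E'
from h import *
show(w(-.06,0,.25),tgt(0,1))
E
```

```text
shift mm(tool) [-122.   -83.9  -48.7] turn deg [-0.2 -0.3 18.5]
```

Call:
drive_tool:
  plan: "-1 12 -40 0 0 0 6; -1 -20 -5 -8 0 0 6.5; -1 -30 -5 -10 0 0 6.5; -1 -35 0 -10 0 0 0; -1 -35 0 -10 0 0 0; -1 0 0 0 0 0 0"

```text
clock: 7.75
tcp_pos: [0.4189, -0.0187, 0.2407]
orientation: [0.692, -0.686, 0.176, -0.14]
wrist_force: [-0.3, -0.0, 0.4]
finger_gap: 0.0
```

```bash
python3 - <<'E'
from h import *
leg();show(w(-.06,0,.25),tgt(0,1));show(w(-.06,0,.127),tgt(0,1))
E
```

```text
tcp [-0.052   0.0066  0.2407] th -0.052 bar [-0.0527  0.0066  0.2287] r 0.1222 leg -2.949 gap 0.0 F [-0.26 -0.03  0.45] t 7.75
shift mm(tool) [-8.4 -8.9 -6.7] turn deg [ 0.1 -0.3 -3. ]
shift mm(tool) [ -2.  114.   -6.3] turn deg [ 0.1 -0.3 -3. ]
```

Call:
drive_tool:
  plan: "-1 -9 0 -6 0 0 -3; -1 0 30 0 0 0 0; -1 0 40 0 0 0 0; -1 0 30 0 0 0 0; -1 0 8 0 0 0 0; -1 0 0 0 0 0 0"

```text
clock: 8.5
tcp_pos: [0.4112, -0.0218, 0.1259]
orientation: [-0.688, 0.69, -0.159, 0.158]
wrist_force: [0.3, -0.1, 0.2]
finger_gap: 0.0
```

```bash
python3 - <<'E'
from h import *
leg();show(w(-.06,0,.127),tgt(0,1))
for n,sl in (('side',np.s_[130:290,200:420,::-1]),('scene',np.s_[150:270,200:365,::-1])):
    p,d=cams.read_camera(n); cv2.imwrite(f'pics/{n}9.png',cv2.resize(p[sl],(660,480)))
E
```

```text
tcp [-0.0576  0.0004  0.1259] th -0.001 bar [-0.0576  0.0004  0.1139] r 0.0767 leg -1.795 gap 0.0 F [ 0.35 -0.12  0.17] t 8.5
shift mm(tool) [-2.4 -1.1 -0.4] turn deg [ 0.2 -0.4 -0.1]
```

View pics/side9.png

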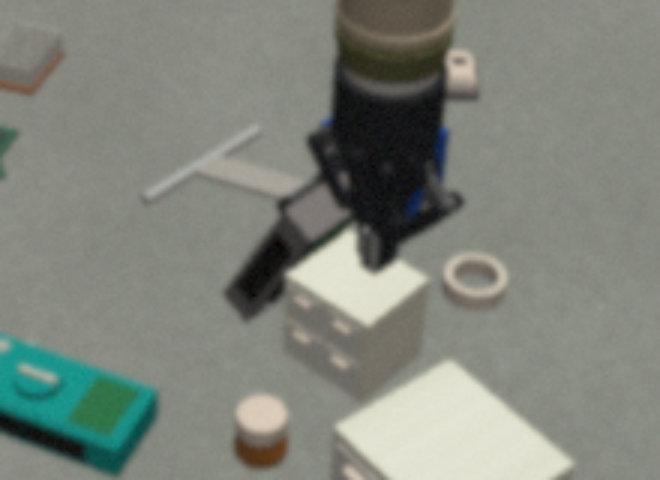

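View pics/scene9.png

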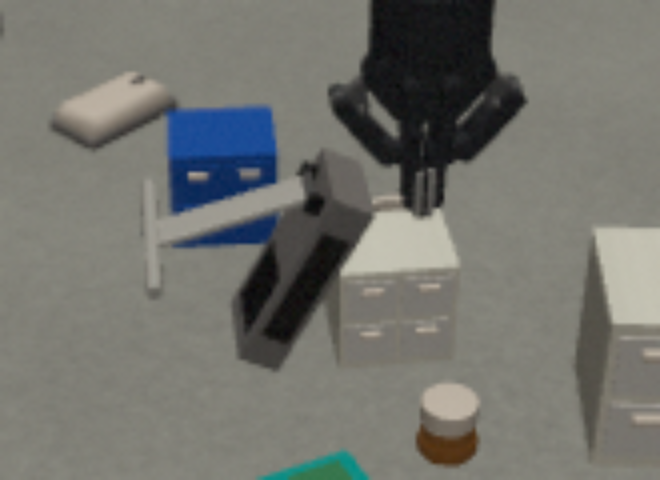

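Call:
drive_tool:
  plan: "-1 5 -8 0 0 0 0; -1 6 0 0 0 0 0; -1 6 0 0 0 0 0; -1 6 0 0 0 0 0; -1 6 0 0 0 0 0; -1 6 0 0 0 0 0; -1 6 0 0 0 0 0; -1 6 0 0 0 0 0"

```text
clock: 9.6
tcp_pos: [0.4592, -0.0445, 0.1384]
orientation: [-0.688, 0.69, -0.156, 0.16]
wrist_force: [0.9, -0.3, -0.8]
finger_gap: 0.0001
```

```bash
python3 - <<'E'
from h import *
leg();show(w(.03,0,.135),tgt(0,1))
for n,sl in (('side',np.s_[130:290,200:420,::-1]),('scene',np.s_[150:270,200:365,::-1])):
    p,d=cams.read_camera(n); cv2.imwrite(f'pics/{n}10.png',cv2.resize(p[sl],(660,480)))
E
```

```text
tcp [-0.0045  0.0007  0.1384] th 0.006 bar [-0.0044  0.0006  0.1264] r 0.0222 leg -1.881 gap 0.0001 F [ 0.91 -0.33 -0.78] t 9.6
shift mm(tool) [34.5  3.6 -0.4] turn deg [ 0.1 -0.4  0.4]
```

View pics/side10.png

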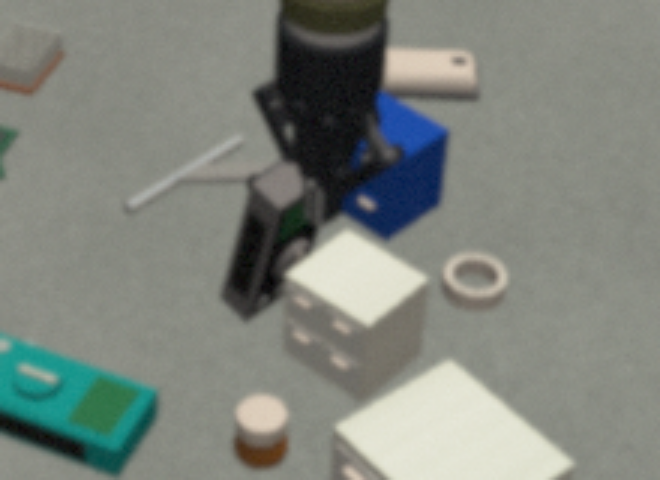

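View pics/scene10.png

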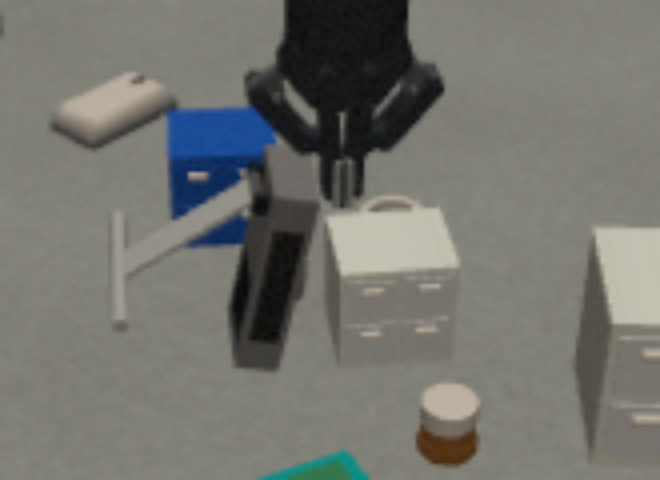

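The meter tips up cleanly with its lower edge staying put (side view, about (245,315)), so I'll continue.

Call:
drive_tool:
  plan: "-1 5 3 0 0 0 0; -1 5 0 0 0 0 0; -1 5 0 0 0 0 0; -1 5 0 0 0 0 0; -1 5 0 0 0 0 0; -1 4 0 0 0 0 0; -1 0 0 0 0 0 0"

```text
clock: 10.58
tcp_pos: [0.4874, -0.0581, 0.1353]
orientation: [-0.688, 0.69, -0.156, 0.161]
wrist_force: [-1.0, -0.3, 0.0]
finger_gap: 0.0001
```

```bash
python3 - <<'E'
from h import *
leg();show(w(.05,0,.135),tgt(0,1))
for n,sl in (('side',np.s_[130:290,200:420,::-1]),):
    p,d=cams.read_camera(n); cv2.imwrite(f'pics/{n}11.png',cv2.resize(p[sl],(660,480)))
E
```

```text
tcp [0.0268 0.0005 0.1353] th 0.007 bar [0.0269 0.0004 0.1233] r 0.0108 leg 0.619 gap 0.0001 F [-0.95 -0.31  0.03] t 10.575
shift mm(tool) [23.2  0.5 -0.3] turn deg [ 0.1 -0.4  0.4]
```

View pics/side11.png

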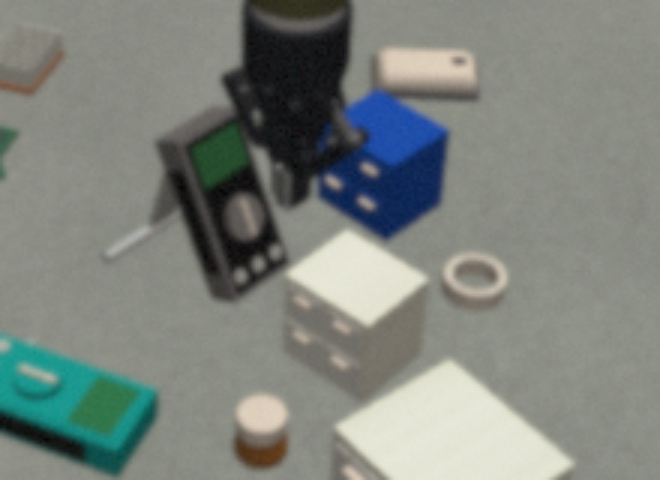

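The meter has come to rest leaning back on its leg, with the foot-bar at about (128,242) and the fingers clear of it. I'll back off and verify.

Call:
drive_tool:
  plan: "-1 -15 0 0 0 0 0; -1 -15 -5 0 0 0 0; -1 -10 -40 0 0 0 0; -1 -10 -50 0 0 0 0; -1 -40 -30 0 0 0 0; -1 -40 0 0 0 0 0; -1 0 0 0 0 0 0"

```text
clock: 11.5
tcp_pos: [0.3584, 0.0042, 0.2642]
orientation: [-0.688, 0.69, -0.157, 0.159]
wrist_force: [0.6, -0.8, 0.3]
finger_gap: -0.0
```

```bash
python3 - <<'E'
from h import *
leg()
c=cams.calibration('wrist');p,d=cams.read_camera('wrist'); cv2.imwrite('pics/w12.png',p[:,:,::-1])
for n,sl in (('side',np.s_[130:290,200:420,::-1]),('scene',np.s_[150:270,200:365,::-1])):
    p,d=cams.read_camera(n); W=cloud(n,p,d); np.savez(f'pics/{n}12.npz',p=p,W=W); cv2.imwrite(f'pics/{n}12.png',cv2.resize(p[sl],(660,480)))
E
```

```text
tcp [-0.1164  0.0011  0.2642] th 0.003 bar [-0.1164  0.0011  0.2522] r 0.1822 leg -2.735 gap -0.0 F [ 0.57 -0.8   0.26] t 11.5
```

View pics/side12.png

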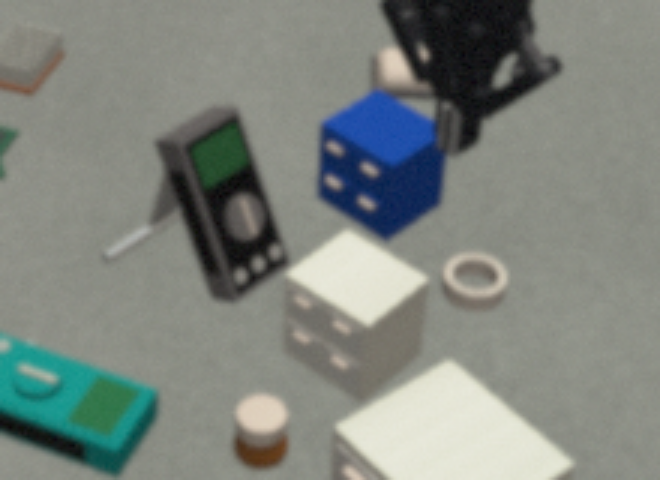

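View pics/scene12.png

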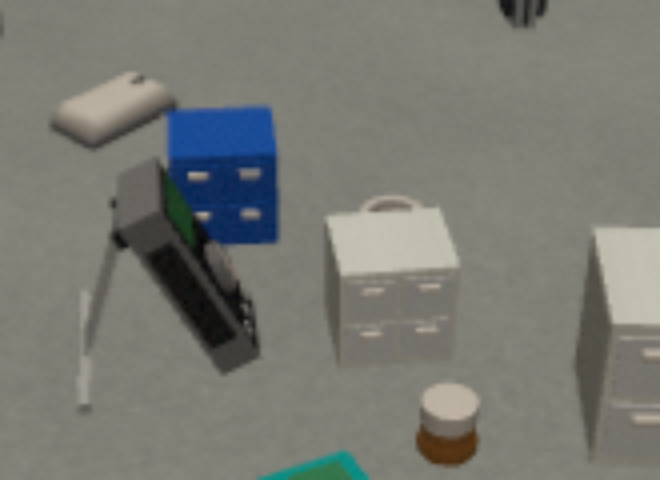

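Both views show it standing. Measuring the lean and the foot height:

```bash
python3 - <<'E'
from h import *
z=np.load('pics/side12.npz');W=z['W'];p=z['p'].astype(int);U=np.stack([(W-O)@EX,(W-O)@EY,W[...,2]],-1)
# face: crop (x*3+200 ..): face corners crop (190,150),(240,120),(285,258),(235,290)
poly=np.array([[192,155],[238,128],[280,255],[238,285]])/3+[200,130]
m=np.zeros(p.shape[:2],np.uint8); cv2.fillPoly(m,[poly.astype(np.int32)],1)
x=U[m>0]; c=x.mean(0)
for _ in range(3):
    n=np.linalg.svd(x-c)[2][2]; r=(x-c)@n; x=x[abs(r)<.004]; c=x.mean(0)
n*=-np.sign(n[0]); print('face n',n.round(3),c.round(3),len(x),'lean back deg',np.degrees(np.arctan2(n[2],-n[0])).round(1),'yaw',np.degrees(np.arctan2(n[1],-n[0])).round(1))
for q in [(110,255),(128,242),(145,232)]:
    a,b=int(q[0]/3+200),int(q[1]/3+130); print('bar',p[b,a],U[b,a].round(4))
for q in [(185,125),(215,115),(222,296),(275,262)]:
    a,b=int(q[0]/3+200),int(q[1]/3+130); print(q,U[b,a].round(4))
z=np.load('pics/scene12.npz');W=z['W'];U=np.stack([(W-O)@EX,(W-O)@EY,W[...,2]],-1)
for q in [(84,300),(84,340),(84,375),(84,400)]:
    a,b=int(q[0]/4+200),int(q[1]/4+150); print('bar scene',z['p'][b,a],U[b,a].round(4))
E
```

```text
face n [-0.718 -0.622  0.314] [0.081 0.001 0.075] 159 lean back deg 23.6 yaw -40.9
bar [141 141 138] [0.168  0.0604 0.0065]
bar [174 176 173] [0.1697 0.0389 0.0082]
bar [168 168 164] [0.1699 0.0186 0.0053]
(185, 125) [0.1394 0.0005 0.1234]
(215, 115) [ 0.124 -0.017  0.131]
(222, 296) [0.0653 0.0326 0.012 ]
(275, 262) [ 0.0573 -0.0171  0.0202]
bar scene [159 157 148] [ 0.1726 -0.0494  0.0095]
bar scene [111 110 101] [0.1719 0.0091 0.0198]
bar scene [157 155 146] [0.1727 0.0318 0.0105]
bar scene [158 155 147] [0.1729 0.0586 0.0089]
```

```bash
python3 - <<'E'
from h import *
print(job.hand_in())
E
```

```text
the job is handed in; nothing more can be done
None
```

I pinched the leg's foot-bar at its +y end and swung the leg out on an arc about its hinge. I then pushed the upper front edge of the meter with shut fingers until it tipped back onto the leg, backed the arm off, and handed in at about 11.6 s. No verdict was reported.

**Checks that agree:**
- **Foot-bar:** its top is about 9 mm above the bench along its length, so it lies on the bench and the meter is not leaning sideways.
- **Leg opening:** the bar sits about 103 mm behind the rear lower edge. About 101 mm is expected at the stop and about 91 mm at 0.74 rad, so the leg is fully out.
- **Lean:** the position of the upper back edge gives about 0.5 rad (28–29°).
- **Case:** the meter's lower edge is about 55 mm from it.
- **Bystanders:** the jar, tape and mouse show no movement in the pictures. The screwdriver was outside the final crops, but the arm never went near it.

**Checks that disagreed:**
- A plane fitted to the meter's face in the blurred side view gave a lean of 23.6° and an impossible yaw of -41°. I discarded it in favour of the edge and bar measurements.
- The meter's base slid about 5 mm while I was opening the leg, which did no harm.

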